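# Turn an engraved tile over in a tipping tray

### The job

The wooden tile in the hinged tipping tray lies blank side up. Swing the tray, which has a tongue to hold it by, all the way over to its other stop, steadily and without ever letting it drop or flop over, so that the tile slides down, tumbles and ends lying engraved side up on the tray's other leaf; do not touch the tile itself and leave the other things on the bench where they are. Let go of the tray at the end.

Things in the scene. Friction and masses are not known exactly. Their poses are not given: they have to be found in the camera images.
- stand: Fixed plywood stand: base board 170 (x) x 220 (y) x 12 mm, hinge cheeks 94 mm high at x = -64 and +64 mm. Origin: centre of its underside, on the bench. Its x axis is parallel to the hinge axis, which runs 80 mm above the origin; its y axis points to the side where the tray lies at the start. Place and yaw differ each time.
- tray (a joint): Angle (rad) of the V-shaped wooden tray about the hinge: 0 = start stop, 1.78 = other stop; right-handed about the stand's x, so the tongue swings from the stand's +y side up and over to -y. Runs almost freely: the tray (about 0.4 kg, varies) rests by its weight at either stop, balances at about 0.9 to 1.1 and falls from there unless held. Turning it takes a few N at the tongue.
- tray_hinge (a point): On the hinge axis, midway between the cheeks, 80 mm above the bench; the inner faces of both leaves meet here. Axes turn with the tray (the stand's at joint 0). At joint 0, in the stand's y-z plane, leaf A lies along +y (0 deg), leaf B rises at 86 deg. At joint 1.78 leaf A overhangs 12 deg and the tile standing against it topples onto leaf B in the last few degrees.
- leaf_a (a point): Middle of the inner face of leaf A, 45 mm from the hinge, where the tile lies at the start. Leaf A is 88 mm long, 100 mm wide (along the hinge), 6 mm thick, with 15 mm high kerbs along both sides; its far end carries the tongue. Axes are the tray's.
- tray_tongue (a point): Where to pinch the tongue: mid width and thickness, 16 mm from its free edge, 36 mm from its root; at y 114, z 20 mm from the hinge in the tray's frame. The tongue is a flat board 78 mm wide (along the hinge), 52 long, 8 thick, with a hand slot 50 x 24 mm at its root, bent up from leaf A: in the tray's frame it points 38 deg above +y. Axes: the tray's.
- tongue_edge (a point): Middle of the tongue's free edge. From tray_tongue to here is the tongue's direction: 38 deg above level at joint 0, vertical near 0.91, 40 deg above level on the other side at 1.78. A gripper that comes in along it, closing over the 8 mm, must thus lean about 50 deg from vertical at either stop; a mismatch of a few degrees does no harm. Axes are the tray's.
- leaf_b (a point): Middle of the inner face of leaf B, 45 mm from the hinge: the tile must end lying here. Leaf B is 90 mm long, 100 wide, 6 thick, with 15 mm side kerbs and a 14 mm kerb across its far end; at joint 1.78 it slopes 8 deg down away from the hinge. Axes are the tray's.
- tile: Square wooden tile, 66 x 66 x 8 mm, about 35 g. Origin: centre of its engraved face; z axis points from the engraved face to the blank face, so z is up at the start and must point down at the end. One side is blank, the other engraved with a cat's head in a frame.
- tile_mid (a point): Centre of the tile.
- figure_big: Bystander: a grey 3D-printed cat figure, 73 mm tall, 48 mm across. Leave it.
- figure_small: Bystander: a yellow 3D-printed cat figure, 62 mm tall, 41 mm across. Leave it.
- gift_box: Bystander: an orange printed box with a lid, 52 x 52 x 44 mm. Leave it.
- coasters: Bystander: a stack of cork coasters, 84 mm across, 20 mm high. Leave it.
- relief: Bystander: a white plaster relief plate, 100 x 100 x 12 mm. Leave it.
- brush: Bystander: a wooden brush lying down. Leave it.
- glue: Bystander: a white glue bottle, 50 mm across, 110 mm tall. Leave it.
Things that resemble listed ones, but are neither listed nor needed, are in the scene too. Of the things that look like the tile, the middle-sized one is meant.

How it is judged:
At the end, for the whole second after the job is handed in: The tray rests against its other stop (joint above 1.70 rad), released and still; the tile lies still and flat on leaf B with its engraved side up (its z axis within about 17 degrees of straight down, its centre within 30 mm of the middle of leaf B) (value of joint tray above 1.7 rad and angle between tile's own z axis and vertical above 2.85 rad and distance between tile_mid and leaf_b below 0.03 m and linear speed of tile below 0.02 m/s and velocity of joint tray between -0.05 and 0.05 rad/s); the robot touches nothing.
It fails at once if the tray drops or flops: it turns faster than 2 rad/s between 0.2 and 1.62 rad (value of joint tray between 0.2 and 1.62 rad and (velocity of joint tray above 2 rad/s or velocity of joint tray below -2 rad/s)).
It fails at once if the robot touches the tile (over 0.5 N) (contact force between any of the fingers, the arm and tile above 0.5 N).
It fails at once if a bystander is moved by more than 30 mm (distance of any of figure_big, figure_small, gift_box, coasters, relief, brush, glue from where it was at the start of the episode above 0.03 m).
It also fails if it takes over 45 s, if anything falls off the work surface, if the arm or the gripper's body presses on something with over 40 N, if the wrist force passes 120 N, or if a joint passes its speed limit or range.

### The arm

A 7-joint arm with a two-finger parallel gripper is mounted at the origin on the work surface. World frame = base frame: x ahead of the robot, y to its left, z up, the work surface at z = 0. Lengths are in m, angles in rad, forces in N, time in s.
With the tool pointing down it reaches from about 0.425 to 0.875 m from the base axis. Payload 4.7 kg.
Tool frame: the origin (TCP) lies midway between the tips of the shut fingers; the grasp point (between the pads) lies 19 mm behind it; z points along the fingers, y is the direction in which the jaws open and shut (so a half turn about z gives the same grasp; the last joint's range is limited). The gripper opens to 87 mm and grips with 3 to 60 N. Pads are 19 mm wide; open, the fingers measure 117 mm over their backs; the gripper's body (75 mm by 190 mm) begins 51 mm behind the grasp point.
Start: joints at [1.221, 0.321, -0.07, 1.45, 0.023, 1.371, -0.057], TCP at [0.231, -0.607, 0.223] pointing down, gripper open.
Joint ranges: [-2.86, 2.86], [-0.3, 2.09], [-1.38, 1.24], [0.06, 2.45], [-1.56, 4.7], [0.09, 2.05], [-2.69, 2.69]. Speed limits (rad/s): [2.57, 2.57, 3.14, 3.14, 3.14, 3.14, 3.14].

### API

Orientations are given as a rotation vector (axis times angle).
In Python, from bench import get_state, eyes, job gives the robot as it stands. The module is installed in compiled form; this text tells all that it offers.
- The arm moves only by the shell command python3 -m jog 'ROWS' [FORCE]. ROWS is JSON, a list that holds one entry, the list of rows, each a list of 5 numbers: the opening, from 0 (shut) to 1 (fully open), then the shift along the tool's x, y, z in units of 40 mm (1.0 is 40 mm), then the turn about the tool's z in units of 5 degrees (1.0 is 5 degrees). In form: [[[jaw, dx, dy, dz, turn], ...]]. A call has 1 to 10 rows; each row shifts and turns the commanded pose from where the row before left it, along the tool's axes as they then stand; what a row does not reach is not made up. A row lasts 1/8 s, in which the tool goes at most 62.5 mm and 10.7 degrees, less where a joint would pass 70% of its speed; a pose out of reach is approached as far as the arm can. A call is refused whole if a number of a shift passes 1 or a number of a turn 1, either way. A call with a gripper value outside its range is refused whole. The fingers move at their own pace and stop on an object; FORCE is the grip in N (left out, the last holds). Time passes only in rows, so rows that do not move let the fingers close. It gives the time, the measured TCP pose, the force and the opening at its end, in the units of the state.
- get_state(): the state, without advancing time (a new reading comes with each control period).
- eyes.get_image(name): name is "scene" or "top" or "wrist"; returns (picture, depth): 400x640x3 uint8, red, green, blue; 400x640 float32, m along the optical axis (not along the pixel's ray), 0 where there is no reading.
- eyes.camera_params(name): a dict with "camera_matrix" (3x3 intrinsics, pixels), "pose" (4x4, takes a point from camera to world coordinates); the wrist camera has in their place "mount" (4x4, takes a point from camera to tool coordinates, whose origin is the TCP and whose axes are the flange's). Camera axes: x right, y down, z forward; pixel columns grow to the right and rows downward; lengths in m; the calibration is good to about 2 mm. A picture is of the moment at which its call begins: read the wrist's pose just before it. camera_params takes no time and is no camera call.
- job.close_job(): hands the job in, once; it reports no verdict.
The state is a dict: "time": time; "joint_positions": joint angles; "qd": joint speeds; "joint_torque": joint torques, N m; "position": TCP position; "tool_rot": TCP orientation; "ft_force": force on the tool from outside, world axes, zero at the start; "torque": the same for the moment, N m; "grip_width": opening from 0.0 (shut) to 1.0 (fully open).
Only numpy, scipy, OpenCV 4.12 (cv2) and the standard library are available. Lean on these libraries where they do the work, as an engineer would, in place of code of your own. Each camera call takes 0.05 s, during which the arm holds its last target. There are 200 camera calls.

## Working session

There is one attempt and no reset: what is moved stays moved. The work goes in short steps, Python scripts to look and compute and a shell command to move; the robot and the scene stay as the last step left them, time stands still between calls to the robot, and variables do not carry over. Pictures are saved under pics/ and viewed, about 8 in all and at most 12, crops included, and the job is handed in when it is done.

```bash
mkdir -p pics; cat > h.py <<'E'
import numpy as np, cv2
from bench import get_state, eyes, job
from scipy.spatial.transform import Rotation as R
def cloud(n):
    im,d=eyes.get_image(n); p=eyes.camera_params(n); K=p["camera_matrix"]; T=np.array(p["pose"])
    v,u=np.indices(d.shape); P=np.stack([(u-K[0][2])*d/K[0][0],(v-K[1][2])*d/K[1][1],d],-1)@T[:3,:3].T+T[:3,3]
    P[d==0]=np.nan
    return im,P
E
python3 - <<'E'
from h import *
s=get_state(); print(s["time"],s["position"],s["tool_rot"],s["grip_width"],R.from_rotvec(s["tool_rot"]).as_matrix().round(3).tolist())
for n in("top","scene"):
    im,P=cloud(n); np.savez(n+".npz",im=im,P=P); cv2.imwrite(f"pics/{n}.png",im[...,::-1])
    print(n,np.array(eyes.camera_params(n)["pose"]).round(3).tolist())
E
```

```text
0.0 [ 0.23102348 -0.60693587  0.22142372] [-3.08784696e+00 -5.67967595e-01  7.23647483e-04] 0.995810929050582 [[0.935, 0.356, -0.001], [0.356, -0.935, 0.002], [-0.0, -0.002, -1.0]]
top [[-0.023, -0.987, 0.158, 0.457], [-1.0, 0.023, -0.003, 0.041], [-0.001, -0.158, -0.987, 0.988], [0.0, 0.0, 0.0, 1.0]]
scene [[0.704, 0.452, -0.547, 0.975], [0.71, -0.466, 0.528, -0.356], [-0.016, -0.76, -0.649, 0.562], [0.0, 0.0, 0.0, 1.0]]
```

View pics/top.png

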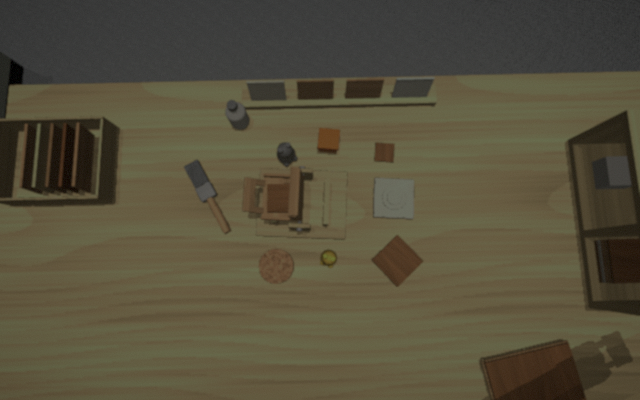

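View pics/scene.png

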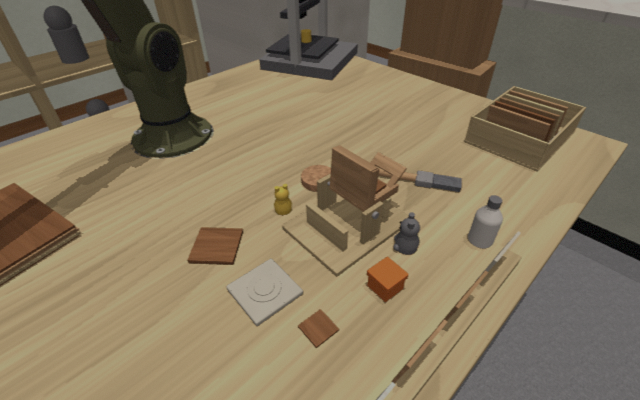

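```bash
python3 - <<'E'
from h import *
f=np.load("top.npz"); im,P=f["im"],f["P"]
c=cv2.resize(im[160:245,235:355],None,fx=6,fy=6,interpolation=cv2.INTER_CUBIC)
cv2.imwrite("pics/crop.png",np.clip(c[...,::-1]*2.2,0,255))
for v in (175,181,187,192,197,202,207,212): print(v,[tuple((P[v,u]*1000).round().astype(int)) for u in range(240,270,3)])
def rect(name,u0,v0,u1,v1,zlo,zhi):
    Q=P[v0:v1,u0:u1].reshape(-1,3); Q=Q[(Q[:,2]>zlo)&(Q[:,2]<zhi)]
    print(name,len(Q),cv2.minAreaRect((Q[:,:2]*1000).astype(np.float32)),Q[:,2].mean().round(4))
rect("tongue",238,165,275,232,.085,.125)
rect("base",240,160,360,245,.006,.018)
rect("leafBtop",280,160,310,232,.15,.19)
# tile-like: sizes
for n,a in (("small",(370,138,400,166)),("big",(365,230,430,290))): rect(n,*a,.004,.02)
E
```

```text
175 [(np.int64(685), np.int64(233), np.int64(3)), (np.int64(685), np.int64(226), np.int64(-1)), (np.int64(685), np.int64(218), np.int64(2)), (np.int64(685), np.int64(211), np.int64(-2)), (np.int64(685), np.int64(203), np.int64(0)), (np.int64(684), np.int64(195), np.int64(2)), (np.int64(684), np.int64(187), np.int64(3)), (np.int64(681), np.int64(178), np.int64(12)), (np.int64(661), np.int64(159), np.int64(98)), (np.int64(661), np.int64(152), np.int64(99))]
181 [(np.int64(669), np.int64(233), np.int64(2)), (np.int64(670), np.int64(226), np.int64(-1)), (np.int64(645), np.int64(198), np.int64(112)), (np.int64(645), np.int64(191), np.int64(110)), (np.int64(647), np.int64(186), np.int64(105)), (np.int64(649), np.int64(180), np.int64(94)), (np.int64(649), np.int64(174), np.int64(92)), (np.int64(649), np.int64(167), np.int64(91)), (np.int64(651), np.int64(161), np.int64(83)), (np.int64(651), np.int64(155), np.int64(81))]
187 [(np.int64(654), np.int64(233), np.int64(1)), (np.int64(654), np.int64(226), np.int64(-2)), (np.int64(632), np.int64(198), np.int64(111)), (np.int64(633), np.int64(192),
[... 2638 characters left out ...]
2 ((613.4169311523438, 171.85260009765625), (70.306396484375, 107.01140594482422), 89.65364074707031) 0.0982
base 3449 ((619.66796875, 62.535423278808594), (248.36399841308594, 193.93313598632812), 86.25908660888672) 0.0127
leafBtop 545 ((609.0399780273438, 87.02108001708984), (21.904308319091797, 105.64856719970703), 86.74308013916016) 0.1688
small 368 ((735.6710205078125, -135.53533935546875), (74.46920776367188, 68.44331359863281), 88.94088745117188) 0.0071
big 1539 ((464.688232421875, -153.59646606445312), (160.62525939941406, 142.7003631591797), 88.65721893310547) 0.0113[ WARN:0@0.516] global loadsave.cpp:1063 imwrite_ Unsupported depth image for selected encoder is fallbacked to CV_8U.
```

View pics/crop.png

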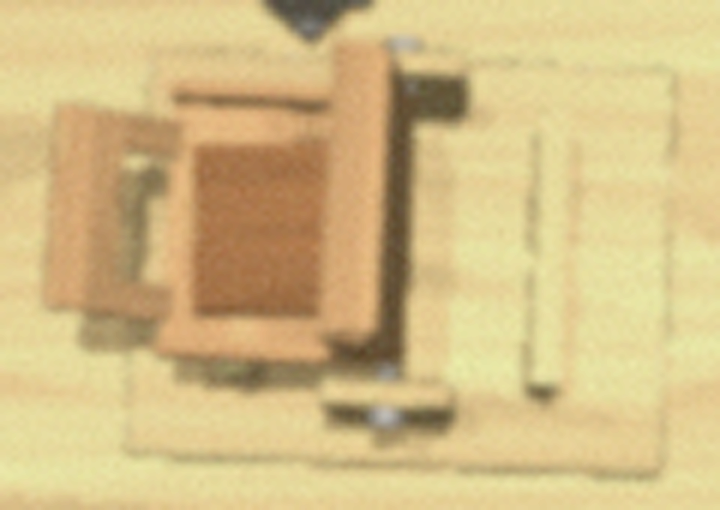

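```bash
cat >> h.py <<'E'
def ray(n,uv,z):
    p=eyes.camera_params(n); K=np.array(p["camera_matrix"]); T=np.array(p["pose"])
    d=T[:3,:3]@np.linalg.solve(K,[*uv,1.]); return T[:3,3]+d*(z-T[2,3])/d[2]
E
python3 - <<'E'
from h import *
P=np.load("top.npz")["P"]
g=lambda c:(235+(c[0]+.5)/6-.5,160+(c[1]+.5)/6-.5)
pt=lambda c,z:(1000*ray("top",g(c),z)).round(1)
A,B=pt((62,103),.1125),pt((45,305),.1125); print("tongue edge",A,B,np.linalg.norm(A-B),(A+B)/2)
C=[pt(c,.012) for c in((675,72),(660,470),(125,455),(152,55))]; print("base",C)
yaw=lambda a,b:np.degrees(np.arctan2((b-a)[1],(b-a)[0]))
print("x dir yaw",yaw(B,A),yaw(C[1],C[0]),yaw(C[2],C[3]),"y dir",yaw(C[1],C[2])-90)
# tongue ends by depth mask, per column
L=[]
for u in range(244,251):
    r=[v for v in range(165,230) if .095<P[v,u,2]<.118]; a,b=P[r[0],u],P[r[-1],u]; L.append([*a[:2],*b[:2]])
    print(u,(a*1000).round(),(b*1000).round())
# leaf B top
M=(P[...,2]>.155)&(P[...,2]<.185); M[:160]=0;M[240:]=0;M[:,:275]=0;M[:,315:]=0
Q=P[M]; print("leafB",cv2.minAreaRect((Q[:,:2]*1000).astype(np.float32)), np.median(Q,0))
vx=cv2.fitLine((Q[:,:2]*1000).astype(np.float32),cv2.DIST_HUBER,0,.01,.01).ravel(); print(vx,np.degrees(np.arctan2(vx[1],vx[0])))
E
```

```text
tongue edge [655.  200.2 112.5] [578.8 206.1 112.5] 76.42807075937483 [616.9  203.15 112.5 ]
base [array([685. , -38.1,  12. ]), array([519. , -26.1,  12. ]), array([530.2, 191.9,  12. ]), array([697.4, 180.9,  12. ])]
x dir yaw -4.427453862122897 -4.134671373736423 -3.7640348649057196 y dir -2.941050554895199
244 [653. 203. 108.] [578. 202. 109.]
245 [654. 200. 115.] [578. 201. 107.]
246 [654. 197. 115.] [578. 198. 107.]
247 [654. 196. 112.] [578. 196. 106.]
248 [655. 194. 108.] [578. 194. 104.]
249 [653. 192. 106.] [578. 192. 106.]
250 [653. 190. 107.] [579. 191. 101.]
leafB ((609.0490112304688, 87.17936706542969), (21.587263107299805, 105.64856719970703), 86.74308013916016) [0.60732764 0.08704823 0.1699403 ]
[ 9.9815351e-01 -6.0741886e-02  6.0787213e+02  8.7031563e+01] -3.482397
```

Three tile-like squares show in the top view: tray (278,198), a small one (384,152) and a large one (397,260). The tile in the tray is the middle-sized one, and the crop shows it lying blank side up on leaf A. The tool can only stay vertical, so I will pinch the tongue across its 78 mm width, with the jaws parallel to the hinge, and let it pivot between the pads.

```bash
python3 -m jog '[[[1,0.5,-0.5,-0.5,0],[1,0.95,-0.9,-0.5,0],[1,0.95,-0.9,-0.2,0],[1,0.95,-0.9,0,0],[1,0.95,-0.9,0,0],[1,0.95,-0.9,0,0],[1,0.95,-0.9,0,0],[1,0.95,-0.9,0,0],[1,0.95,-0.9,0,0],[1,0.95,-0.9,0,0]]]' 20
python3 -m jog '[[[1,0.95,-0.9,0,0],[1,0.95,-0.9,0,0],[1,0.95,-0.9,0,0],[1,0.95,-0.9,0,0],[1,0.95,-0.9,0,0],[1,0.95,-0.9,0,0],[1,0.7,-0.7,0,0],[1,0,0,0,-1],[1,0,0,0,-1],[1,0,0,0,-1]]]'
python3 -m jog '[[[1,0,0,0,-1],[1,0,0,0,-1],[1,0,0,0,-1],[1,0,0,0,-1],[1,0,0,0,-1],[1,0,0,0,-1],[1,0,0,0,-1],[1,0,0,0,-1],[1,0,0,0,-1],[1,0,0,0,-1]]]'
cat >> h.py <<'E'
def rel(t):
    s=get_state(); M=R.from_rotvec(s["tool_rot"]).as_matrix(); p=np.array(s["position"])
    y=np.degrees(np.arctan2(M[1,1],M[0,1])); 
    print("t",s["time"],"tcp",p.round(4),"yaw_y",y.round(2),"tilt",M[:,2].round(3),"grip",round(s["grip_width"],3),"F",np.array(s["ft_force"]).round(1))
    print("need units",(M.T@(np.array(t)-p)/.04).round(2),"turn",round(-(-3.7-y)/5,2))
E
python3 - <<'E'
from h import *
rel([.6155,.1928,.0845]); im,d=eyes.get_image("wrist"); cv2.imwrite("pics/wrist.png",np.clip(im[...,::-1].astype(int)*2,0,255).astype(np.uint8)); print({k:np.array(v).round(4).tolist() for k,v in eyes.camera_params("wrist").items()})
np.savez("w.npz",im=im,d=d)
E
```

```text
time: 1.35
position: [0.4474, -0.1555, 0.2703]
tool_rot: [3.09, 0.568, -0.0]
ft_force: [1.2, 0.1, -0.3]
grip_width: 1.001
time: 2.6
position: [0.5993, 0.162, 0.2698]
tool_rot: [-2.987, -0.972, 0.002]
ft_force: [0.1, 0.8, 0.1]
grip_width: 0.998
time: 3.85
position: [0.5994, 0.1617, 0.27]
tool_rot: [-2.297, -2.142, 0.001]
ft_force: [0.7, 0.0, 0.3]
grip_width: 0.997
t 3.85 tcp [0.5994 0.1617 0.27  ] yaw_y -3.99 tilt [-0.001 -0.    -1.   ] grip 0.997 F [0.7 0.  0.3]
need units [0.81 0.35 4.64] turn -0.06
{'camera_matrix': [[333.1052, 0.0, 322.8748], [0.0, 333.1052, 198.8739], [0.0, 0.0, 1.0]], 'mount': [[-0.0001, -0.9659, -0.259, 0.0696], [1.0, -0.0002, 0.0007, -0.0003], [-0.0008, -0.259, 0.9659, -0.1626], [0.0, 0.0, 0.0, 1.0]]}
```

View pics/wrist.png

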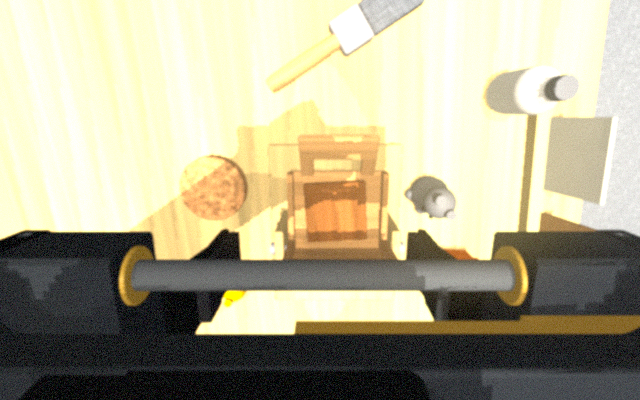

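The wrist view shows the tongue's free edge at rows ~137, columns ~302–381, with the hand slot below it and the blank tile at about (335,210). I'll refine the tongue's position from this depth picture.

```bash
python3 - <<'E'
from h import *
f=np.load("w.npz"); d=f["d"]; p=eyes.camera_params("wrist"); K=np.array(p["camera_matrix"]); s=get_state()
T=np.eye(4); T[:3,:3]=R.from_rotvec(s["tool_rot"]).as_matrix(); T[:3,3]=s["position"]; T=T@np.array(p["mount"])
v,u=np.indices(d.shape); P=np.stack([(u-K[0,2])*d/K[0,0],(v-K[1,2])*d/K[1,1],d],-1)@T[:3,:3].T+T[:3,3]
ends=[]
for r in range(130,172,3):
    c=[k for k in range(280,400) if .09<P[r,k,2]<.125 and .17<P[r,k,1]<.215]
    if len(c)>20: 
        a,b=P[r,c[0]],P[r,c[-1]]; ends.append((a+b)/2); print(r,c[0],c[-1],(a*1000).round(),(b*1000).round(),np.linalg.norm(a-b).round(4))
print(np.mean(ends,0))
E
```

```text
136 298 378 [578. 208. 110.] [654. 203. 111.] 0.0761
139 298 378 [578. 206. 112.] [654. 201. 113.] 0.0759
142 298 378 [578. 203. 111.] [654. 198. 110.] 0.0767
145 298 377 [577. 199. 106.] [654. 195. 109.] 0.0765
148 298 377 [577. 196. 105.] [654. 191. 105.] 0.0773
151 299 376 [578. 193. 102.] [653. 188. 103.] 0.076
154 299 376 [577. 190. 102.] [654. 185. 101.] 0.0766
157 299 375 [577. 187.  97.] [653. 182.  98.] 0.0765
160 299 375 [576. 183.  96.] [653. 178.  96.] 0.0771
163 300 375 [577. 180.  92.] [653. 175.  94.] 0.0767
[0.61555335 0.19207562 0.10360328]
```

```bash
python3 -m jog '[[[1,0.4,0.17,0,0],[1,0.4,0.17,0.5,0],[1,0,0,0.7,0],[1,0,0,0.7,0],[1,0,0,0.7,0],[1,0,0,0.4,0],[1,0,0,0,0]]]' && python3 -c "
from h import *
rel([.6155,.1935,.0845])"
```

```text
time: 4.78
position: [0.6148, 0.1924, 0.1493]
tool_rot: [-2.3, -2.138, 0.003]
ft_force: [0.4, -0.5, 0.6]
grip_width: 1.004
t 4.775 tcp [0.6148 0.1924 0.1493] yaw_y -4.19 tilt [-0.002 -0.001 -1.   ] grip 1.004 F [ 0.4 -0.5  0.6]
need units [0.03 0.02 1.62] turn -0.1
```

```bash
python3 -m jog '[[[1,0.03,0.02,0.3,-0.08],[1,0,0,0.4,0],[1,0,0,0.4,0],[1,0,0,0.3,0],[1,0,0,0.22,0],[1,0,0,0,0]]]' && python3 -c "
from h import *
rel([.6155,.1935,.0845])
im,P=cloud('scene'); cv2.imwrite('pics/s2.png',cv2.resize(im[110:260,230:450,::-1],None,fx=3.5,fy=3.5)*2)"
```

```text
time: 5.52
position: [0.6159, 0.1938, 0.0848]
tool_rot: [-2.292, -2.147, 0.002]
ft_force: [1.1, -1.1, 1.6]
grip_width: 1.0
t 5.525 tcp [0.6159 0.1938 0.0848] yaw_y -3.75 tilt [-0.001 -0.    -1.   ] grip 1.0 F [ 1.1 -1.1  1.6]
need units [-0.01 -0.01  0.01] turn -0.01
```

View pics/s2.png

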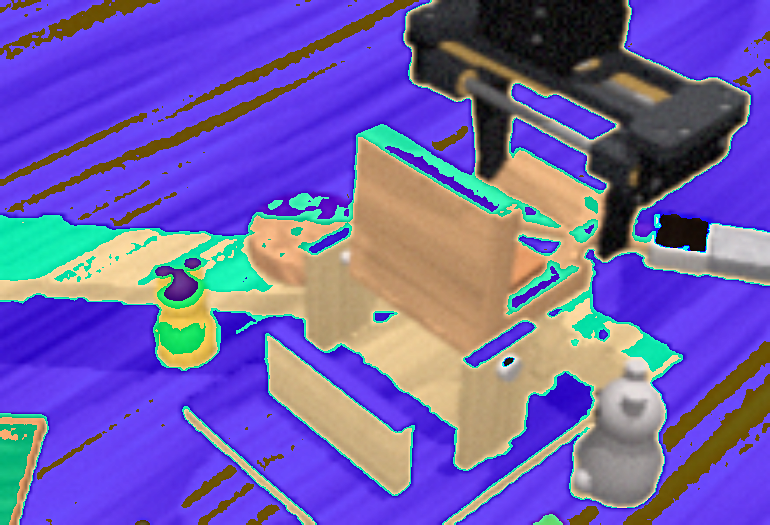

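The fingers straddle the tongue (crop positions about (490,150) and (615,215)), so I close on it.

```bash
python3 -m jog '[[[0.8,0,0,0,0],[0.8,0,0,0,0],[0.8,0,0,0,0],[0.8,0,0,0,0]]]' 30; python3 - <<'E'
from h import *
rel([.6155,.1935,.0845])
r=np.hypot(116.5,22); a0=np.arctan2(22,116.5)
# increments of grip point in stand y,z (tool x = +y side, tool z down), units 40mm
N=24; th=np.linspace(0,1.78,N+1); y=r*np.cos(a0+th); z=r*np.sin(a0+th)
for i in range(N): print(i,th[i+1].round(3),((y[i+1]-y[i])/40).round(3),(-(z[i+1]-z[i])/40).round(3))
E
```

```text
time: 6.08
position: [0.6165, 0.1942, 0.0863]
tool_rot: [2.293, 2.147, 0.001]
ft_force: [-0.4, 0.7, 3.5]
grip_width: 0.895
t 6.075 tcp [0.6165 0.1942 0.0863] yaw_y -3.75 tilt [ 0.001  0.    -1.   ] grip 0.895 F [-0.4  0.7  3.5]
need units [-0.02 -0.02  0.05] turn -0.01
0 0.074 -0.049 -0.214
1 0.148 -0.065 -0.21
2 0.223 -0.08 -0.205
3 0.297 -0.095 -0.198
4 0.371 -0.109 -0.191
5 0.445 -0.123 -0.182
6 0.519 -0.136 -0.172
7 0.593 -0.149 -0.162
8 0.668 -0.16 -0.15
9 0.742 -0.171 -0.138
10 0.816 -0.181 -0.125
11 0.89 -0.189 -0.111
12 0.964 -0.197 -0.097
13 1.038 -0.204 -0.082
14 1.112 -0.209 -0.067
15 1.187 -0.214 -0.051
16 1.261 -0.217 -0.035
17 1.335 -0.219 -0.019
18 1.409 -0.22 -0.003
19 1.483 -0.219 0.014
20 1.558 -0.218 0.03
21 1.632 -0.215 0.046
22 1.706 -0.211 0.062
23 1.78 -0.206 0.077
```

```bash
python3 -m jog '[[[0.8,-0.025,0,-0.107,0],[0.8,-0.025,0,-0.107,0],[0.8,-0.033,0,-0.105,0],[0.8,-0.033,0,-0.105,0],[0.8,-0.04,0,-0.103,0],[0.8,-0.04,0,-0.102,0]]]' && python3 -c "
from h import *
rel([.6155,.1935,.0845])
im,P=cloud('scene'); cv2.imwrite('pics/s3.png',cv2.resize(im[90:260,230:450,::-1],None,fx=3.4,fy=3.4))"
```

```text
time: 6.82
position: [0.616, 0.1862, 0.1112]
tool_rot: [2.293, 2.147, 0.001]
ft_force: [3.2, 2.5, -3.3]
grip_width: 0.893
t 6.825 tcp [0.616  0.1862 0.1112] yaw_y -3.75 tilt [ 0.  0. -1.] grip 0.893 F [ 3.2  2.5 -3.3]
need units [ 0.18 -0.02  0.67] turn -0.01
```

View pics/s3.png

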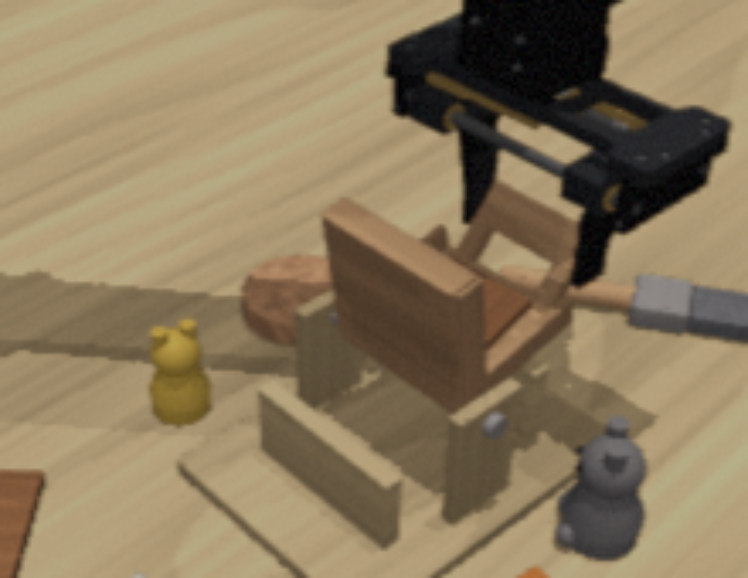

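The tray follows the pads (leaf B at (400,300) now leans, tongue at (520,220) still gripped), and the forces are small. I continue along the arc.

```bash
python3 -m jog '[[[0.8,-0.095,0,-0.198,0],[0.8,-0.109,0,-0.191,0],[0.8,-0.123,0,-0.182,0],[0.8,-0.136,0,-0.172,0],[0.8,-0.149,0,-0.162,0],[0.8,-0.16,0,-0.15,0]]]' && python3 -c "
from h import *
rel([.6155,.1935,.0845])"
```

```text
time: 7.62
position: [0.6139, 0.1548, 0.1536]
tool_rot: [2.293, 2.147, 0.0]
ft_force: [3.9, 0.3, -3.0]
grip_width: 0.893
t 7.625 tcp [0.6139 0.1548 0.1536] yaw_y -3.77 tilt [ 0. -0. -1.] grip 0.893 F [ 3.9  0.3 -3. ]
need units [ 0.97 -0.02  1.73] turn -0.01
```

```bash
python3 -m jog '[[[0.8,-0.171,0,-0.138,0],[0.8,-0.181,0,-0.125,0],[0.8,-0.189,0,-0.111,0],[0.8,-0.197,0,-0.097,0],[0.8,-0.204,0,-0.082,0],[0.8,-0.209,0,-0.067,0],[0.8,-0.214,0,-0.051,0],[0.8,-0.217,0,-0.035,0]]]' && python3 -c "
from h import *
rel([.6155,.1935,.0845])
im,P=cloud('scene'); cv2.imwrite('pics/s4.png',cv2.resize(im[90:260,230:450,::-1],None,fx=3.4,fy=3.4))"
```

```text
time: 8.62
position: [0.6098, 0.0919, 0.1818]
tool_rot: [2.293, 2.147, 0.001]
ft_force: [5.2, 2.7, -0.1]
grip_width: 0.892
t 8.625 tcp [0.6098 0.0919 0.1818] yaw_y -3.75 tilt [ 0.001  0.    -1.   ] grip 0.892 F [ 5.2  2.7 -0.1]
need units [ 2.54 -0.03  2.43] turn -0.01
```

View pics/s4.png

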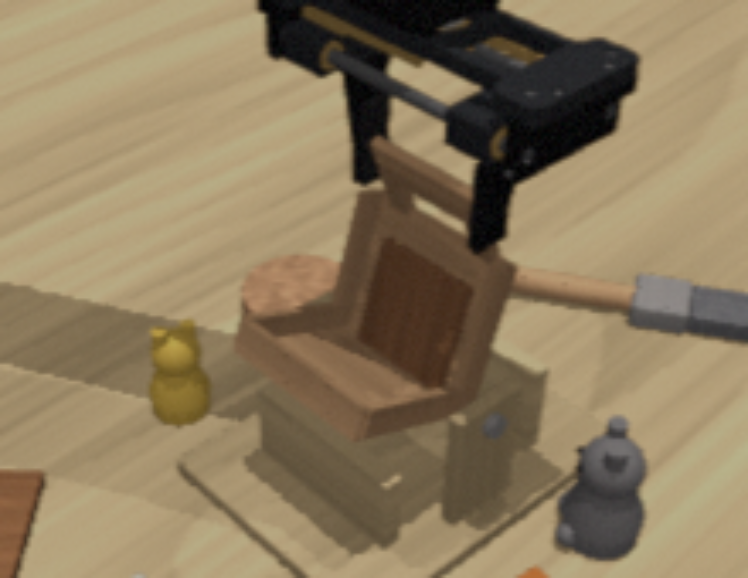

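The tile (415,310) has slid down to the hinge and leans on leaf A; the tongue (420,180) is still held. I do the last stretch more slowly, pressing lightly into the stop at the end.

```bash
python3 -m jog '[[[0.8,-0.219,0,-0.019,0],[0.8,-0.22,0,-0.003,0],[0.8,-0.219,0,0.014,0],[0.8,-0.145,0,0.02,0],[0.8,-0.145,0,0.028,0],[0.8,-0.143,0,0.035,0],[0.8,-0.1,0,0.03,0],[0.8,-0.1,0,0.035,0],[0.8,-0.1,0,0.037,0],[0.8,-0.1,0,0.037,0]]]' && python3 -c "
from h import *
rel([.6155,.1935,.0845])"
```

```text
time: 9.93
position: [0.606, 0.0325, 0.1732]
tool_rot: [2.293, 2.147, 0.001]
ft_force: [1.5, 2.9, 8.0]
grip_width: 0.891
t 9.925 tcp [0.606  0.0325 0.1732] yaw_y -3.78 tilt [ 0.001  0.    -1.   ] grip 0.891 F [1.5 2.9 8. ]
need units [ 4.03 -0.03  2.22] turn -0.02
```

```bash
python3 -m jog '[[[0.8,-0.06,0,0.025,0],[0.8,0,0,0,0],[0.8,0,0,0,0],[0.8,0,0,0,0]]]' && python3 -c "
from h import *
rel([.6155,.1935,.0845])
im,P=cloud('scene'); cv2.imwrite('pics/s5.png',cv2.resize(im[90:260,230:450,::-1],None,fx=3.4,fy=3.4))"
```

```text
time: 10.42
position: [0.606, 0.0326, 0.1732]
tool_rot: [-2.291, -2.148, -0.005]
ft_force: [2.7, 4.3, 9.6]
grip_width: 0.894
t 10.425 tcp [0.606  0.0326 0.1732] yaw_y -3.71 tilt [ 0.002  0.003 -1.   ] grip 0.894 F [2.7 4.3 9.6]
need units [ 4.02 -0.03  2.23] turn -0.0
```

View pics/s5.png

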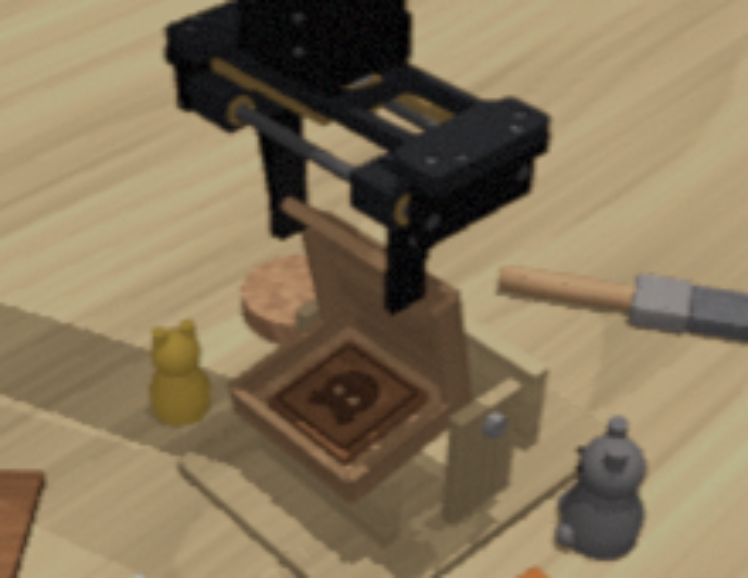

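The tile has toppled and lies engraved (cat) side up on leaf B at (350,395), and the tray is at the stop (the force rises and the pose no longer advances). I release and retract straight up.

```bash
python3 -m jog '[[[1,0,0,0,0],[1,0,0,0,0],[1,0,0,0,0],[1,0,0,0,0],[1,0,0,0,0]]]' && python3 -m jog '[[[1,0,0,-0.1,0],[1,0,0,-0.3,0],[1,0,0,-0.6,0],[1,0,0,-0.9,0],[1,0,0,-0.9,0],[1,0,0,-0.6,0],[1,0,0,0,0],[1,0,0,0,0],[1,0,0,0,0],[1,0,0,0,0]]]' && python3 - <<'E'
from h import *
rel([.6155,.1935,.0845])
f=np.load("scene.npz"); im,P=cloud('scene'); cv2.imwrite('pics/s6.png',im[...,::-1])
# tile centre and normal: dark wood on leaf B in stand frame (hinge .608,.077,.080, yaw -3.7)
Q=(P-[.608,.077,.080])@R.from_euler('z',-3.7,degrees=True).as_matrix()
m=(abs(Q[...,0])<.025)&(Q[...,1]<-.025)&(Q[...,1]>-.065)&(Q[...,2]>-.02)&(Q[...,2]<.03)
A=Q[m]; c=A.mean(0); n=np.linalg.svd(A-c)[2][2]; print("patch",len(A),c.round(4),"normal tilt deg",np.degrees(np.arccos(abs(n[2]))).round(1))
# leaf A back face angle
m=(abs(Q[...,0])<.03)&(Q[...,2]>.02)&(Q[...,2]<.075)&(Q[...,1]<.02)&(Q[...,1]>-.03)
A=Q[m]; c=A.mean(0); n=np.linalg.svd(A-c)[2][2]; print("leafA",len(A),c.round(4),n.round(3),"lean deg",np.degrees(np.arcsin(abs(n[2]))).round(1))
E
```

```text
time: 11.1
position: [0.6054, 0.0302, 0.1715]
tool_rot: [-2.293, -2.147, 0.001]
ft_force: [1.6, -0.7, 0.3]
grip_width: 0.999
time: 12.35
position: [0.6052, 0.0302, 0.3069]
tool_rot: [-2.292, -2.147, 0.002]
ft_force: [0.6, -0.2, -0.2]
grip_width: 0.998
t 12.35 tcp [0.6052 0.0302 0.3069] yaw_y -3.75 tilt [-0.001 -0.    -1.   ] grip 0.998 F [ 0.6 -0.2 -0.2]
need units [ 4.09 -0.    5.56] turn -0.01
patch 402 [ 0.0002 -0.0454  0.0023] normal tilt deg 8.3
leafA 377 [ 0.0013 -0.0063  0.047 ] [-0.    -0.978 -0.209] lean deg 12.1
```

View pics/s6.png

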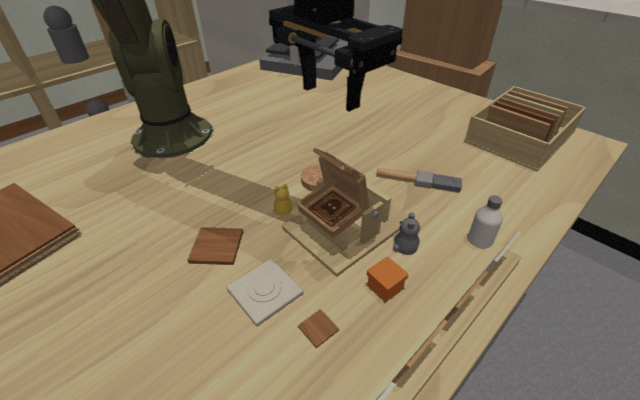

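The tray is released at its stop (leaf A leans 12.1°), the tile lies flat at (330,207) with the cat up (8.3° tilt), and the bystanders look unmoved. Handing in.

```bash
python3 -c "
from bench import job; print(job.close_job())"
```

```text
the job is handed in; nothing more can be done
None
```

The tray is at its other stop, released, and the tile lies engraved side up on leaf B. I handed the job in at about 12.4 s of the 45 s; the hand-in reports no verdict.

The moves cannot tilt the tool, so I gripped the tongue across its 78 mm width with the jaws parallel to the hinge (30 N). The tray could then pivot between the pads. I moved along the hinge arc at about 0.3 to 0.6 rad/s, pressed lightly into the stop, opened the jaws and went straight up.

Last checks:
- **Tray:** leaf A leans 12.1° past vertical, against 12° expected at the stop.
- **Tile:** the cat faces up. The surface in the middle of leaf B tilts 8.3°, against the leaf's own 8° slope, so the tile lies flat. I did not measure its exact centre, but in the picture it sits within the leaf's kerbs.
- **Robot:** it is clear of everything, with the jaws open, the TCP at z = 0.307 m and the wrist force near zero. The forces I read between moves stayed around 10 N or less.
- **Bystanders:** they look unmoved in the last picture compared with the first; I judged this by eye and did not measure it.

I did not read the tray's turning speed directly; the figure above is the commanded speed. None of these checks failed or disagreed.

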